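Brush out the specimen cleaning cups and nest them in the drying tray

ROBOT

A 6-joint arm with a two-finger parallel gripper is mounted at the origin on the work surface. World frame = base frame: x ahead of the robot, y to its left, z up, the work surface at z = 0. Lengths are in m, angles in rad, forces in N, time in s.
With the tool pointing down it reaches from about 0.375 to 0.925 m from the base axis. Payload 5.7 kg.
Tool frame: the origin (TCP) lies midway between the tips of the shut fingers; the grasp point (between the pads) lies 19 mm behind it; z points along the fingers, y is the line along which they close (so a half turn about z gives the same grasp; the last joint's range is limited). The gripper opens to 88 mm and grips with 3 to 60 N. Pads are 20 mm wide; open, the fingers measure 115 mm over their backs; the gripper's body (75 mm by 178 mm) begins 61 mm behind the grasp point.
Start: joints at [1.173, 0.359, 1.51, -0, 1.272, -0.115], TCP at [0.167, 0.576, 0.223] pointing down, gripper open.
Joint ranges: [-2.97, 2.97], [-1.01, 2.36], [0.21, 2.38], [-0.96, 4.11], [0.2, 2.71], [-2.98, 2.98]. Speed limits (rad/s): [2.39, 2.39, 3.14, 3.14, 3.14, 3.14].

INTERFACE

Orientations are given as a unit quaternion [x, y, z, w].
In Python, from bench import move_ptp, servo_line, goto_joints, move_gripper, sleep, inverse_kinematics, capture, PlanningError, close_job, spot_in, silhouettes, current_clock, current_joint_pos, current_qvel, current_joint_torque, current_position, current_orientation, current_force, current_torque, current_finger_gap, current_grip_force gives the robot as it stands. Calls block until the motion is done:
- move_ptp(position, orientation): joint-space move of the TCP to a pose.
- servo_line(position, orientation=None, rate=0.15, contact_N=None): straight line of the TCP; orientation=None keeps the orientation; rate is the mean speed in m/s. With contact_N (N) it stops when the force on the tool has changed by that much, and returns True; else False.
- goto_joints(angles): joint-space move.
- move_gripper(opening): finger opening in m; the grip force is fixed at half the most; returns when the fingers have stopped.
- sleep(seconds).
- inverse_kinematics(position, orientation): joint angles nearest the present ones, or None.
- capture(name): name is "scene" or "side" or "wrist"; returns a dict with "image" (400x640x3 uint8, blue, green, red), "range_z" (400x640 float32, m along the optical axis (not along the pixel's ray), 0 where there is no reading), "intrinsics" (3x3 intrinsics, pixels), "k1" (the pictures are not rectified: a ray, as slopes to the right and down, at radius r is drawn at 1 + k1 r^2 times it, then the intrinsics apply), "R" (3x3) and "t" (3): a world point X has camera coordinates R X + t. Camera axes: x right, y down, z forward; pixel columns grow to the right and rows downward; lengths in m; the calibration is good to about 2 mm. A picture is of the moment at which its call begins.
A pose or a line that the arm cannot do raises PlanningError and nothing moves.
- close_job(): hands the job in; it is judged then, once.
Trained networks look in the newest picture that a camera, given by its name, has taken for a name from the list of things; names that differ only in an ending like _2 or _b are one class to them, and where a whole thing is asked for, a point or a joint stands for the part that bears it (a point fixed in the world has none). Each returns a list of dicts, best first, with "conf" (0 to 1); they miss things now and then, are a little off and sometimes report something else, mostly with a low value. They report only what shows in the picture. A call takes as long as a camera call.
- spot_in(camera, query): "xy" ([column, row] in pixels, amid what is visible of it).
- silhouettes(camera, query): "region" (400x640 bool, what is visible of it) and "xy" ([column, row] in pixels, amid what is visible of it).
Readings, each from a call of its own:
- current_clock(): time.
- current_joint_pos(): joint angles.
- current_qvel(): joint speeds.
- current_joint_torque(): joint torques, N m.
- current_position(): TCP position.
- current_orientation(): TCP orientation.
- current_force(): force on the tool from outside, world axes, zero at the start.
- current_torque(): the same for the moment, N m.
- current_finger_gap(): finger opening in m.
- current_grip_force(): force on a finger pad.
Only numpy, scipy, OpenCV 4.12 (cv2) and the standard library are available. Lean on these libraries where they do the work, as an engineer would, in place of code of your own. Each camera call takes 0.05 s, during which the arm holds its last target. There are 200 camera calls.

TASK

Scrub out every steel cleaning cup that is on the bench with the long brush, taking the cups from the largest to the smallest: in each, push the brush down to the bottom, draw it up to the rim, and push it down to the bottom again. Then stand the brush back in its stand, and nest the cups upright in one another, smaller inside larger and each fully down, in the middle of the grey drying tray. Leave the mouse and the jar where they are.

Things in the scene. Friction and masses are not known exactly. Their poses are not given: they have to be found in the camera images.
- cup_large: the largest steel cleaning cup (may be absent), loose, upright on the bench: straight and round, 100 mm outside and 92 mm inside diameter, 90 mm tall to the rim, ear top at 120 mm, wall 4 mm, solid base 10 mm thick (inner floor 10 mm above the underside), about 200 g. One lifting ear on the rim, in its own +x direction, 50 mm from the axis. Origin: centre of the underside; z up the axis
- cup_large_ear (a point): top middle of that cup's flat upright lifting ear, which stands on the rim: 26 mm wide along the rim, 8 mm thick radially, 30 mm above the rim; pinch it from above, fingers closing radially; x of this frame points radially outward
- cup_medium: the middle-sized steel cleaning cup (may be absent), loose, upright on the bench: straight and round, 78 mm outside and 70 mm inside diameter, 85 mm tall to the rim, ear top at 115 mm, wall 4 mm, solid base 10 mm thick (inner floor 10 mm above the underside), about 150 g. One lifting ear on the rim, in its own +x direction, 39 mm from the axis. Origin: centre of the underside; z up the axis
- cup_medium_ear (a point): top middle of that cup's flat upright lifting ear, which stands on the rim: 26 mm wide along the rim, 8 mm thick radially, 30 mm above the rim; pinch it from above, fingers closing radially; x of this frame points radially outward
- cup_small: the smallest steel cleaning cup (may be absent), loose, upright on the bench: straight and round, 56 mm outside and 48 mm inside diameter, 80 mm tall to the rim, ear top at 110 mm, wall 4 mm, solid base 10 mm thick (inner floor 10 mm above the underside), about 110 g. One lifting ear on the rim, in its own +x direction, 28 mm from the axis. Origin: centre of the underside; z up the axis
- cup_small_ear (a point): top middle of that cup's flat upright lifting ear, which stands on the rim: 26 mm wide along the rim, 8 mm thick radially, 30 mm above the rim; pinch it from above, fingers closing radially; x of this frame points radially outward
- brush: long brush, 210 mm, 90 g, loose, standing in the stand: stiff pale bristle cylinder 28 mm in diameter and 70 mm long at the bottom, 10 mm steel stem up to 100 mm, round wooden handle 18 mm in diameter from 100 to 210 mm above the lower end. Origin: centre of the flat lower end; z up along the handle
- stand: black brush stand fixed to the bench: upright tube, 85 mm tall, 46 mm outside and 38 mm inside diameter, inner floor 8 mm above the bench, on a round foot 90 mm across. Origin: centre of the underside
- tray: shallow grey drying tray fixed to the bench: 150 x 150 mm, rim 12 mm high, 4 mm walls, inner floor 4 mm above the bench. Origin: centre of the underside
- tray_in (a point): centre of the tray's inner floor
- mouse: bystander: black computer mouse 105 x 60 x 26 mm, loose. Origin: centre of the underside
- jar: bystander: closed white plastic jar with a black lid, 64 mm diameter, 95 mm tall, loose. Origin: centre of the underside

How it is judged:
On the way, in this order (a step that is already met when the one before it is completed fails the run):
1. the brush is down on the floor of the large cup (its end within 8 mm of the inner floor) (z of brush in the frame of cup_large below 0.018 m and horizontal distance between brush and cup_large below 0.034 m and angle between cup_large's own z axis and vertical below 0.25 rad), for 0.1 s.
2. it is drawn up towards the rim (its end at least 50 mm above the inner floor) (z of brush in the frame of cup_large above 0.06 m), for 0.05 s.
3. it is down on the floor of the large cup a second time (all of step 1), for 0.1 s.
4. the brush is down on the floor of the medium cup (its end within 8 mm of the inner floor) (z of brush in the frame of cup_medium below 0.018 m and horizontal distance between brush and cup_medium below 0.023 m and angle between cup_medium's own z axis and vertical below 0.25 rad), for 0.1 s.
5. it is drawn up towards the rim (its end at least 50 mm above the inner floor) (z of brush in the frame of cup_medium above 0.06 m), for 0.05 s.
6. it is down on the floor of the medium cup a second time (all of step 4), for 0.1 s.
7. the brush is down on the floor of the small cup (its end within 8 mm of the inner floor) (z of brush in the frame of cup_small below 0.018 m and horizontal distance between brush and cup_small below 0.0125 m and angle between cup_small's own z axis and vertical below 0.25 rad), for 0.1 s.
8. it is drawn up towards the rim (its end at least 50 mm above the inner floor) (z of brush in the frame of cup_small above 0.06 m), for 0.05 s.
9. it is down on the floor of the small cup a second time (all of step 7), for 0.1 s.
10. the brush stands in its stand again (horizontal distance between brush and stand below 0.012 m and z of brush in the frame of stand below 0.016 m and angle between brush's own z axis and vertical below 0.2 rad), for 0.2 s.
At the end, for the whole second after the job is handed in: Brush in its stand: within 12 mm of its axis, end within 8 mm of its floor, lean under 0.2 rad. Each cup present upright (0.08 rad), at rest, within 40 mm of the tray's middle, nested in size order and seated on the next larger present, the largest on the tray (2 to 6 mm) (all of step 10 and z of cup_large in the frame of tray_in below 0.006 m and horizontal distance between each of cup_large, cup_medium, cup_small and tray_in below 0.04 m and angle between each of cup_large, cup_medium, cup_small's own z axis and vertical below 0.08 rad and linear speed of each of cup_large, cup_medium, cup_small below 0.02 m/s and z of cup_medium in the frame of tray_in below 0.016 m and z of cup_small in the frame of tray_in below 0.026 m and horizontal distance between cup_medium and cup_large below 0.01 m and z of cup_medium in the frame of cup_large below 0.014 m and horizontal distance between cup_small and cup_medium below 0.01 m and z of cup_small in the frame of cup_medium below 0.014 m and horizontal distance between cup_small and cup_large below 0.02 m and z of cup_small in the frame of cup_large below 0.024 m); the robot touches nothing.
It fails at once if the mouse or the jar is shifted by more than 20 mm (distance of any of mouse, jar from where it was at the start of the episode above 0.02 m).
Of cup_large, cup_medium, cup_small only 2 to 3 are there at a start; the rules pass over those that are not, and their reading is None.
At some moment in a run one of cup_large, cup_medium, cup_small may be knocked a few centimetres aside while the robot is not near it.
It also fails if it takes over 210 s, if anything falls off the work surface, if the arm or the gripper's body presses on something with over 40 N, if the wrist force passes 120 N, or if a joint passes its speed limit or range.

## Working session

There is one attempt and no reset: what is moved stays moved. The work goes in short steps, each a Python script; the robot and the scene stay as the last script left them, time stands still between calls to the robot, and variables do not carry over. Pictures are saved under pics/ and viewed, at most 14 in all, crops included, and the job is handed in when it is done.

```bash
mkdir -p pics; ls
cat > h.py <<'E'
import numpy as np, cv2
from bench import *
def cap(n):
    return capture(n)
def und(c,uv):
    K=c["intrinsics"];uv=np.atleast_2d(np.array(uv,float))
    s=np.c_[(uv[:,0]-K[0,2])/K[0,0],(uv[:,1]-K[1,2])/K[1,1]]
    r=s.copy()
    for _ in range(20): r=s/(1+c["k1"]*(r**2).sum(1,keepdims=True))
    return r
def world(c,uv,z=None):
    """world points from depth image (z None)"""
    uv=np.atleast_2d(np.array(uv));s=und(c,uv)
    d=c["range_z"][uv[:,1].astype(int),uv[:,0].astype(int)]
    P=np.c_[s*d[:,None],d]
    return (P-c["t"])@c["R"], d
def cloud(c,region=None):
    m=c["range_z"]>0
    if region is not None: m&=region
    v,u=np.nonzero(m)
    P,_=world(c,np.c_[u,v]); return P
def proj(c,X):
    p=np.atleast_2d(X)@c["R"].T+c["t"];s=p[:,:2]/p[:,2:]
    s=s*(1+c["k1"]*(s**2).sum(1,keepdims=True))
    K=c["intrinsics"];return np.c_[s[:,0]*K[0,0]+K[0,2],s[:,1]*K[1,1]+K[1,2]]
E
cat > look.py <<'E'
from h import *
for n in ["scene","side"]:
    c=cap(n);cv2.imwrite(f"pics/{n}0.png",c["image"])
    print(n,"cam",(-c["R"].T@c["t"]).round(3),c["R"][2].round(2))
    for q in ["cup_large","cup_medium","cup_small","cup_large_ear","cup_medium_ear","cup_small_ear","brush","stand","tray","mouse","jar"]:
        for s in silhouettes(n,q)[:2]:
            P=cloud(c,s["region"])
            if len(P)>5: print(q,round(s["conf"],2),np.round(s["xy"]),s["region"].sum(),np.percentile(P,[3,50,97],axis=0).round(3).tolist())
print(current_clock())
E
python3 look.py
```

```text
pics
scene cam [ 1.49  -0.089  0.957] [-0.72  0.08 -0.69]
cup_medium 0.62 [280. 192.] 1091 [[0.464, -0.11, 0.002], [0.523, -0.074, 0.055], [0.542, -0.037, 0.095]]
cup_medium 0.54 [192. 178.] 320 [[0.529, -0.294, 0.077], [0.542, -0.284, 0.161], [0.547, -0.276, 0.218]]
cup_small 0.91 [328. 182.] 669 [[0.459, 0.051, 0.005], [0.502, 0.075, 0.058], [0.515, 0.101, 0.103]]
cup_small 0.36 [236. 264.] 1057 [[0.688, -0.222, 0.001], [0.746, -0.192, 0.069], [0.758, -0.164, 0.098]]
cup_medium_ear 0.56 [280. 194.] 1103 [[0.466, -0.112, 0.003], [0.522, -0.076, 0.055], [0.542, -0.038, 0.097]]
cup_small_ear 0.7 [333. 184.] 697 [[0.459, 0.05, 0.005], [0.501, 0.075, 0.058], [0.515, 0.101, 0.105]]
brush 0.85 [192. 177.] 341 [[0.53, -0.294, 0.077], [0.542, -0.284, 0.161], [0.547, -0.276, 0.218]]
stand 0.97 [202. 218.] 867 [[0.508, -0.324, 0.002], [0.553, -0.281, 0.012], [0.577, -0.247, 0.085]]
stand 0.6 [280. 193.] 991 [[0.466, -0.108, 0.009], [0.525, -0.073, 0.055], [0.542, -0.038, 0.087]]
tray 0.95 [417. 200.] 2121 [[0.457, 0.245, 0.0], [0.532, 0.318, 0.005], [0.606, 0.389, 0.013]]
mouse 0.65 [399. 251
[... 633 characters left out ...]
]]
cup_small_ear 0.72 [275. 192.] 935 [[0.456, 0.049, 0.017], [0.481, 0.059, 0.061], [0.509, 0.103, 0.104]]
cup_small_ear 0.67 [294. 154.] 1832 [[0.458, 0.24, 0.002], [0.529, 0.316, 0.005], [0.601, 0.393, 0.014]]
brush 0.71 [315. 264.] 929 [[0.526, -0.294, 0.078], [0.534, -0.291, 0.16], [0.543, -0.28, 0.218]]
stand 0.6 [314. 333.] 2379 [[0.495, -0.327, 0.002], [0.531, -0.303, 0.01], [0.57, -0.262, 0.085]]
tray 0.75 [292. 154.] 1858 [[0.458, 0.24, 0.001], [0.53, 0.314, 0.005], [0.6, 0.393, 0.013]]
mouse 0.96 [370. 170.] 680 [[0.674, 0.191, 0.006], [0.72, 0.203, 0.024], [0.766, 0.242, 0.028]]
jar 0.64 [419. 273.] 1908 [[0.693, -0.225, 0.008], [0.716, -0.214, 0.068], [0.747, -0.175, 0.096]]
1.2
```

View pics/scene0.png

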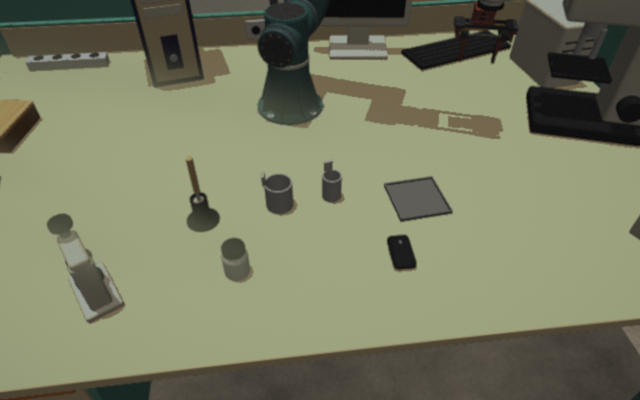

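View pics/side0.png

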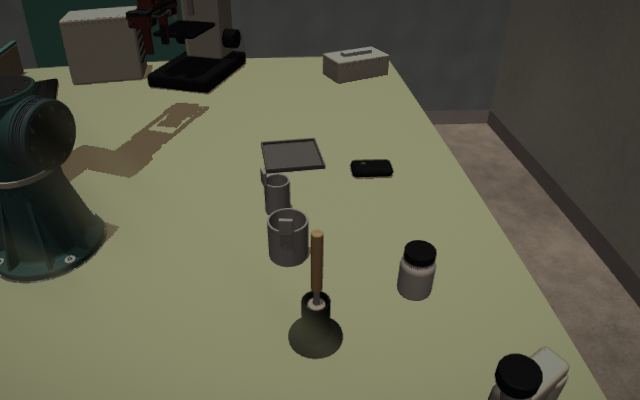

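The scene shows two cups. The medium cup is at (279,193) with its ear at the robot side, (264,178). The small cup is at (331,184) with its ear at (328,166). The brush and stand are at (195,200), the tray at (417,198), the mouse at (401,251) and the jar at (235,260). The side view agrees, and the large cup is absent. Next I'll fit the poses.

```bash
cat >> h.py <<'E'
from scipy.optimize import least_squares
DIM={"cup_large":(.05,.09),"cup_medium":(.039,.085),"cup_small":(.028,.08)}
def fitcup(name,P,guess,zoff=0.0):
    """fit centre + ear angle to points P; zoff: underside height"""
    R,H=DIM[name];c=np.array(guess[:2],float)
    for _ in range(4):
        d=np.hypot(*(P[:,:2]-c).T)
        w=P[(d<R+.012)&(d>R-.014)&(P[:,2]>zoff+.03)&(P[:,2]<zoff+H-.003)][:,:2]
        def f(x):
            r=np.hypot(*(w-x).T);a=r-R;b=r-(R-.004)
            return np.where(abs(a)<abs(b),a,b)
        c=least_squares(f,c,loss="soft_l1",f_scale=.002).x
    d=np.hypot(*(P[:,:2]-c).T)
    e=P[(d<R+.015)&(d>R-.015)&(P[:,2]>zoff+H+.008)&(P[:,2]<zoff+H+.04)]
    rim=P[(d<R+.004)&(d>R-.008)&(P[:,2]<zoff+H+.008)]
    v=np.median(e[:,:2],0)-c
    return dict(c=c,ear=np.arctan2(v[1],v[0]),earr=np.hypot(*v),n=len(w),ne=len(e),rms=np.sqrt((f(c)**2).mean()),eartop=np.percentile(e[:,2],97) if len(e) else None,rim=np.percentile(rim[:,2],97))
def fitbrush(P,guess,z0=.11,z1=.21):
    """vertical-ish handle line: x=a+bz (radius 9mm surface)"""
    d=np.hypot(*(P[:,:2]-np.array(guess)).T)
    w=P[(d<.04)&(P[:,2]>z0)&(P[:,2]<z1)]
    g=lambda x:np.hypot(w[:,0]-x[0]-x[2]*(w[:,2]-.16),w[:,1]-x[1]-x[3]*(w[:,2]-.16))-.009
    s=least_squares(g,[*guess,0,0],loss="soft_l1",f_scale=.002)
    return s.x,len(w),np.sqrt((g(s.x)**2).mean()),w[:,2].max() if len(w) else None
E
cat > m.py <<'E'
from h import *
C={n:cap(n) for n in ["scene","side"]}
Q={n:cloud(c) for n,c in C.items()}
A=np.r_[Q["scene"],Q["side"]]
for lab,P in [*Q.items(),("both",A)]:
    for n,g in [("cup_medium",(.502,-.075)),("cup_small",(.484,.075))]:
        r=fitcup(n,P,g);print(lab,n,{k:np.round(v,4).tolist() for k,v in r.items() if v is not None})
    print(lab,"brush",fitbrush(P,(.535,-.287)))
    w=P[(abs(P[:,2]-.075)<.009)&(np.hypot(P[:,0]-.535,P[:,1]+.287)<.04)]
    s=least_squares(lambda x:np.hypot(*(w[:,:2]-x).T)-.023,[.535,-.287],loss="soft_l1",f_scale=.002).x
    f=P[(P[:,2]>.003)&(P[:,2]<.02)&(np.hypot(P[:,0]-.535,P[:,1]+.287)<.07)]
    print("stand tube",s.round(4),len(w),"foot mid",((f.min(0)+f.max(0))/2).round(4))
    t=P[(abs(P[:,0]-.53)<.12)&(abs(P[:,1]-.317)<.12)&(P[:,2]>.0085)&(P[:,2]<.016)]
    print("tray minarearect",cv2.minAreaRect((t[:,:2]*1000).astype(np.float32)))
E
python3 m.py
```

```text
scene cup_medium {'c': [0.5036, -0.0734], 'ear': -1.4868, 'earr': 0.0382, 'n': 684, 'ne': 40, 'rms': 0.0012, 'eartop': 0.1172, 'rim': 0.0862}
scene cup_small {'c': [0.4871, 0.0771], 'ear': -2.877, 'earr': 0.0267, 'n': 396, 'ne': 70, 'rms': 0.0013, 'eartop': 0.1121, 'rim': 0.0817}
scene brush (array([ 0.53593424, -0.28486245, -0.00478765, -0.01501402]), 232, np.float64(0.0015912023992275563), np.float64(0.2094875586516562))
stand tube [ 0.5358 -0.285 ] 181 foot mid [ 0.5375 -0.2856  0.0114]
tray minarearect ((529.9911499023438, 316.7088623046875), (155.58169555664062, 152.55296325683594), 4.616886615753174)
side cup_medium {'c': [0.5027, -0.0754], 'ear': -1.7687, 'earr': 0.0399, 'n': 1273, 'ne': 170, 'rms': 0.0011, 'eartop': 0.1167, 'rim': 0.0862}
side cup_small {'c': [0.4817, 0.0754], 'ear': -2.6386, 'earr': 0.0287, 'n': 629, 'ne': 74, 'rms': 0.0012, 'eartop': 0.112, 'rim': 0.0812}
side brush (array([ 0.53481698, -0.28378614,  0.00112168,  0.00344124]), 638, np.float64(0.0007413764411284345), np.float64(0.20961294316271145))
stand tube [ 0.534  -0.2848] 514 foot mid [ 0.5293 -0.2924  0.0115]
tray minarearect ((528.0896606445312, 316.9604797363281), (151.13551330566406, 157.64630126953125), 5.048213005065918)
both cup_medium {'c': [0.5031, -0.0751], 'ear': -1.7402, 'earr': 0.0397, 'n': 1957, 'ne': 210, 'rms': 0.0012, 'eartop': 0.1169, 'rim': 0.0862}
both cup_small {'c': [0.4864, 0.0761], 'ear': -2.7961, 'earr': 0.0282, 'n': 1025, 'ne': 144, 'rms': 0.0012, 'eartop': 0.1121, 'rim': 0.0812}
both brush (array([ 0.5351694 , -0.28393478, -0.00190447,  0.00143036]), 870, np.float64(0.0011271027941271222), np.float64(0.20961294316271145))
stand tube [ 0.5346 -0.2849] 695 foot mid [ 0.5375 -0.2885  0.0115]
tray minarearect ((529.302734375, 317.02850341796875), (155.59951782226562, 157.060302734375), 4.026320934295654)
```

```bash
cat >> h.py <<'E'
from scipy.spatial.transform import Rotation as Ro
def quat(a):
    """tool down, closing line (tool y) at world angle a"""
    z=np.array([0,0,-1.]);y=np.array([np.cos(a),np.sin(a),0]);x=np.cross(y,z)
    return Ro.from_matrix(np.c_[x,y,z]).as_quat()
def best(p,a):
    o=[(abs(j[5]),b) for b in (a,a+np.pi) for j in [inverse_kinematics(list(p),list(quat(b)))] if j is not None]
    return min(o)[1]
E
cat > s1.py <<'E'
from h import *
bx,by=.5351,-.2842
a=best((bx,by,.30),np.pi/2); a0=a
print("a",a,[inverse_kinematics([x,y,z],list(quat(a))) is not None for x,y in [(bx,by),(.503,-.075),(.486,.076)] for z in (.16,.34)])
q=list(quat(a))
move_ptp([bx,by,.31],q)
move_gripper(.07)
print("hit",servo_line([bx,by,.172],q,rate=.1,contact_N=6))
f0=current_force()
move_gripper(0.0)
print(current_finger_gap(),current_grip_force(),current_position(),np.array(current_force())-f0)
servo_line([bx,by,.345],q,rate=.1)
print(current_finger_gap(),current_clock())
C={n:cap(n) for n in ["scene","side"]}
for n,c in C.items(): cv2.imwrite(f"pics/{n}1.png",c["image"])
for n,c in C.items():
    P=cloud(c)
    print(n,fitbrush(P,(bx,by),.275,.32))
    w=P[(np.hypot(P[:,0]-bx,P[:,1]-by)<.03)&(P[:,2]>.095)&(P[:,2]<.31)]
    print("low z",np.percentile(w[:,2],[0,1,3]))
    br=w[(w[:,2]>.185)&(w[:,2]<.235)]
    s=least_squares(lambda x:np.hypot(*(br[:,:2]-x).T)-.014,[bx,by],loss="soft_l1",f_scale=.002).x;print("bristle",s,len(br))
    for nm,g in [("cup_medium",(.503,-.075)),("cup_small",(.486,.076))]:
        r=fitcup(nm,P,g);print(n,nm,{k:np.round(v,4).tolist() for k,v in r.items() if v is not None})
E
python3 s1.py
```

```text
a 4.71238898038469 [True, True, True, True, True, True]
hit False
0.01767533352781635 29.99998390674591 [ 0.53509082 -0.28421922  0.1719537 ] [ 0.67547902 -0.20054927 -0.45069709]
0.017716558561062176 9.3583
scene (array([ 0.53326017, -0.29274671,  0.01411719,  0.04587389]), 114, np.float64(0.0014256556080466801), np.float64(0.3199757025727582))
low z [0.17908321 0.18271111 0.18442246]
bristle [ 0.53608891 -0.2850569 ] 206
scene cup_medium {'c': [0.5037, -0.0736], 'ear': -1.5074, 'earr': 0.0381, 'n': 680, 'ne': 41, 'rms': 0.0012, 'eartop': 0.1169, 'rim': 0.0861}
scene cup_small {'c': [0.4872, 0.0767], 'ear': -2.8602, 'earr': 0.0257, 'n': 385, 'ne': 71, 'rms': 0.0012, 'eartop': 0.1114, 'rim': 0.082}
side (array([ 0.5323493 , -0.27748275,  0.01567989, -0.03967184]), 365, np.float64(0.0010912211576096771), np.float64(0.3199964397912992))
low z [0.18104002 0.18302656 0.18658314]
bristle [ 0.53450467 -0.28372474] 581
side cup_medium {'c': [0.5028, -0.0753], 'ear': -1.7677, 'earr': 0.04, 'n': 1227, 'ne': 173, 'rms': 0.0011, 'eartop': 0.1166, 'rim': 0.0866}
side cup_small {'c': [0.486, 0.0755], 'ear': -2.7237, 'earr': 0.0322, 'n': 635, 'ne': 75, 'rms': 0.0012, 'eartop': 0.1112, 'rim': 0.081}
```

```bash
cat >> h.py <<'E'
def measure(name,guess,zoff=0.,cams=("scene","side")):
    """network finds the cup (guess as fallback), depth clouds of both views fit it"""
    P=np.concatenate([cloud(cap(n)) for n in cams])
    rs=[]
    for g in [guess]+[(guess[0]+dx,guess[1]+dy) for dx in (-.03,0,.03) for dy in (-.03,0,.03)]:
        try: rs.append(fitcup(name,P,g,zoff))
        except Exception: pass
    r=max((r for r in rs if r["ne"]>20),key=lambda r:r["n"]/(.001+r["rms"]))
    print(name,{k:np.round(v,4).tolist() for k,v in r.items()});return r
OFF=.164
def scrub(c,a=4.71238898):
    q=list(quat(a));x,y=c
    move_ptp([x,y,.345],q)
    servo_line([x,y,OFF+.09],q,rate=.12,contact_N=8)
    for k in range(2):
        h=servo_line([x,y,OFF+.0095],q,rate=.06,contact_N=5);sleep(.3)
        print("down",h,np.round(current_position(),4),np.round(current_force(),1),"gap",round(current_finger_gap(),4))
        if k==0: servo_line([x,y,OFF+.082],q,rate=.08);sleep(.15)
    servo_line([x,y,.345],q,rate=.15)
    print("t",current_clock())
E
cat > s2.py <<'E'
from h import *
r=measure("cup_medium",(.503,-.075))
scrub(r["c"])
c=cap("scene");cv2.imwrite("pics/scene2.png",c["image"])
measure("cup_medium",(.503,-.075));measure("cup_small",(.4865,.076))
print(fitbrush(cloud(c),r["c"],.185,.24))
E
python3 s2.py
```

```text
cup_medium {'c': [0.5029, -0.0747], 'ear': -1.7298, 'earr': 0.0399, 'n': 1926, 'ne': 212, 'rms': 0.0012, 'eartop': 0.1165, 'rim': 0.0863}
down True [ 0.5027 -0.0747  0.1739] [-0.4 -0.9  6.4] gap 0.0178
down True [ 0.5026 -0.0747  0.1739] [-0.4  0.3  5.4] gap 0.0176
t 16.875
cup_medium {'c': [0.5031, -0.0751], 'ear': -1.7427, 'earr': 0.0395, 'n': 1968, 'ne': 213, 'rms': 0.0012, 'eartop': 0.1169, 'rim': 0.0862}
cup_small {'c': [0.4865, 0.0756], 'ear': -2.8282, 'earr': 0.0279, 'n': 981, 'ne': 144, 'rms': 0.0012, 'eartop': 0.1117, 'rim': 0.0812}
(array([ 0.50886827, -0.07548738, -0.00161877,  0.01155798]), 200, np.float64(0.0025537537916599713), np.float64(0.23990464373100842))
  return _methods._mean(a, axis=axis, dtype=dtype,
  ret = um.true_divide(
```

View pics/scene2.png

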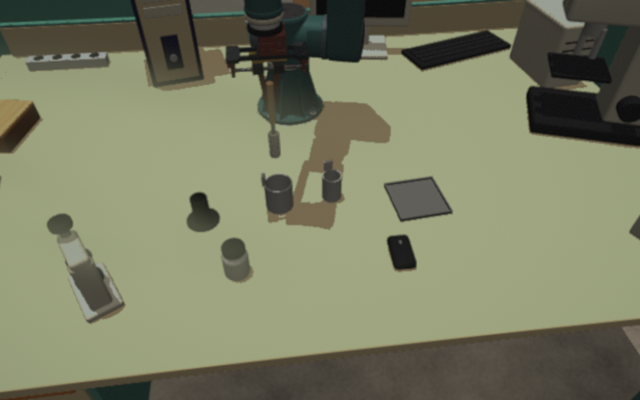

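The brush hangs upright over the medium cup at (274,145). The cup hasn't moved, and the stand is empty at (200,212). The small cup is next, then the brush goes back in its stand.

```bash
cat > s3.py <<'E'
from h import *
r=measure("cup_small",(.4865,.0757))
scrub(r["c"])
for n in ["scene","side"]:
    P=cloud(cap(n));w=P[(abs(P[:,2]-.055)<.025)&(np.hypot(P[:,0]-.535,P[:,1]+.285)<.035)][:,:2]
    f=lambda x:(lambda r:np.where(abs(r-.023)<abs(r-.019),r-.023,r-.019))(np.hypot(*(w-x).T))
    print(n,"stand",least_squares(f,[.535,-.285],loss="soft_l1",f_scale=.002).x,len(w))
measure("cup_small",(.4865,.0757))
E
python3 s3.py
```

```text
cup_small {'c': [0.4865, 0.0758], 'ear': -2.7921, 'earr': 0.0281, 'n': 1001, 'ne': 145, 'rms': 0.0012, 'eartop': 0.1117, 'rim': 0.0813}
down True [0.4863 0.0757 0.1739] [-1.2 -0.6  5.4] gap 0.0175
down True [0.4861 0.0758 0.1739] [-0.9  0.7  6.4] gap 0.0175
t 24.3417
scene stand [ 0.53626388 -0.28497525] 329
side stand [ 0.53379895 -0.28472426] 892
cup_small {'c': [0.4864, 0.0759], 'ear': -2.7925, 'earr': 0.0284, 'n': 1018, 'ne': 145, 'rms': 0.0012, 'eartop': 0.1125, 'rim': 0.0813}
  return _methods._mean(a, axis=axis, dtype=dtype,
  ret = um.true_divide(
```

```bash
cat > s4.py <<'E'
from h import *
q=list(quat(4.71238898));x,y=.5350,-.2846
move_ptp([x,y,.345],q)
servo_line([x,y,.255],q,rate=.12)
print("contact",servo_line([x,y,.1708],q,rate=.06,contact_N=5),current_position(),current_force())
move_gripper(.06)
servo_line([x,y,.31],q,rate=.12)
for nm,g in [("cup_medium",(.503,-.075)),("cup_small",(.4865,.0757))]:
    px,py=g[0]+.06,g[1]
    a=best((px,py,.36),np.pi/2)
    move_ptp([px,py,.36],list(quat(a)));sleep(.2)
    c=cap("wrist");cv2.imwrite(f"pics/w_{nm}.png",c["image"])
    print("cam",(-c["R"].T@c["t"]).round(3),c["R"][2].round(2),"cup px",proj(c,[[*g,.085]]).round())
    P=cloud(c)
    try:print(nm,fitcup(nm,P,g))
    except Exception as e:print(e)
    R,H=DIM[nm]
    t=P[(np.hypot(P[:,0]-g[0],P[:,1]-g[1])<R+.02)&(P[:,2]>H+.022)&(P[:,2]<H+.04)]
    print("eartop",len(t),t[:,2].mean() if len(t) else 0,cv2.minAreaRect((t[:,:2]*1000).astype(np.float32)) if len(t) else 0)
for n in ["scene","side"]: print(n,fitbrush(cloud(cap(n)),(x,y)))
print(current_clock())
E
python3 s4.py 2>&1|grep -v Warn; python3 -c "
import cv2,numpy as np
cv2.imwrite('pics/w1.png',cv2.resize(np.hstack([cv2.imread('pics/w_cup_medium.png'),cv2.imread('pics/w_cup_small.png')]),(800,250)))"
```

```text
contact True [ 0.53481919 -0.2844874   0.17195822] [-1.03993653 -0.17703138  3.80768519]
cam [ 0.634 -0.076  0.522] [-0.26  0.   -0.96] cup px [[314. 205.]]
cup_medium {'c': array([ 0.50599593, -0.07291546]), 'ear': np.float64(-1.7422385498453947), 'earr': np.float64(0.03777792846408852), 'n': 955, 'ne': 165, 'rms': np.float64(0.0008526408543199432), 'eartop': np.float64(0.1173013845264582), 'rim': np.float64(0.08653973303097866)}
eartop 132 0.11457296530127264 ((497.1058044433594, -110.91777801513672), (8.042791366577148, 25.296831130981445), 82.18546295166016)
cam [0.474 0.076 0.523] [ 0.26  0.   -0.96] cup px [[314. 117.]]
cup_small {'c': array([0.48480374, 0.07893886]), 'ear': np.float64(-2.900811903022141), 'earr': np.float64(0.02718330079154814), 'n': 191, 'ne': 160, 'rms': np.float64(0.00025025615718656473), 'eartop': np.float64(0.11203150612678191), 'rim': np.float64(0.08171674268363546)}
eartop 152 0.11028018943988559 ((457.9693603515625, 71.8802261352539), (7.921912670135498, 25.783790588378906), 14.87833309173584)
scene (array([ 0.53581558, -0.28507526,  0.00323023, -0.01285775]), 235, np.float64(0.0014343927424553726), np.float64(0.2097939711555174))
side (array([ 0.53449079, -0.28391092,  0.00079927,  0.00448208]), 620, np.float64(0.0007507401828099455), np.float64(0.2099682534276714))
34.1333
```

View pics/w1.png

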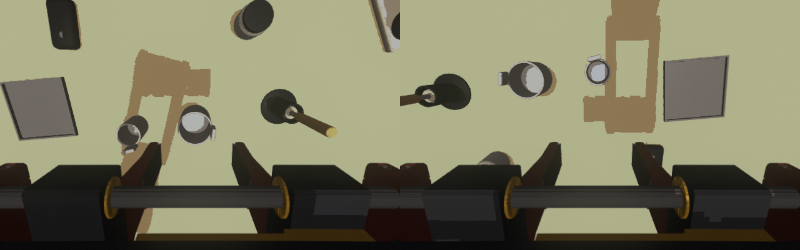

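The medium cup is centre-right of the left wrist frame with its ear to the lower right. The small cup's ear is at its upper edge in the right frame, and the brush is back in its stand. The ear tops measured 114.6 mm and 110.3 mm, with 8 × 25.5 mm footprints, which matches the spec.

```bash
cat >> h.py <<'E'
T=np.array([.529,.3168])
def j6(p,a):
    j=inverse_kinematics(list(p),list(quat(a)));return 9 if j is None else abs(j[5])
def pick(name,c,th,final,zc=.26):
    R,H=DIM[name];u=lambda t:np.array([np.cos(t),np.sin(t)])
    p=c+R*u(th)
    s=min((0,np.pi),key=lambda s:max(j6([*p,zc],th+s),j6([*(T+R*u(final)),zc],final+s)))
    q=list(quat(th+s));print("s",s,"j6",j6([*p,zc],th+s),j6([*(T+R*u(final)),zc],final+s))
    move_gripper(.045)
    move_ptp([*p,zc],q)
    servo_line([*p,H+.045],q,rate=.15)
    print("hit",servo_line([*p,H+.003],q,rate=.06,contact_N=4))
    move_gripper(0.)
    print("gap",current_finger_gap(),"grip",current_grip_force(),np.round(current_position(),4))
    servo_line([*p,zc],q,rate=.1);sleep(.2)
    print("gap",current_finger_gap(),current_force())
    return s
E
cat > s5.py <<'E'
from h import *
r=measure("cup_medium",(.503,-.075))
u=lambda t:np.array([np.cos(t),np.sin(t)])
S=min(np.arange(-3.1,3.1,.1),key=lambda m:min(j6([*(T+.039*u(m)),.26],m+s) for s in(0,np.pi))+.0*m+min(j6([*(T+.028*u(m+np.pi)),.26],m+np.pi+s) for s in(0,np.pi)))
print("final",S)
s=pick("cup_medium",r["c"],-1.725,S)
d=T+.039*u(S);move_ptp([*d,.26],list(quat(S+s)));sleep(.3)
print("t",current_clock(),"S",S,"s",s)
P={n:cap(n) for n in ["scene","side"]}
for n,c in P.items():
    cv2.imwrite(f"pics/{n}5.png",c["image"]);Q=cloud(c)
    try:print(n,fitcup("cup_medium",Q,T,.17))
    except Exception as e:print(n,e)
E
python3 s5.py 2>&1|grep -v Warn
```

```text
cup_medium {'c': [0.5031, -0.075], 'ear': -1.7412, 'earr': 0.0399, 'n': 1968, 'ne': 213, 'rms': 0.0012, 'eartop': 0.1163, 'rim': 0.0861}
final -2.6999999999999997
s 3.141592653589793 j6 1.7767857724556313 0.014932523832776656
hit False
gap 0.007813957853932013 grip 29.96970534324646 [ 0.4971 -0.1134  0.0882]
gap 0.008045026834768418 [-0.02425168 -0.67286291 -0.93886992]
t 42.0333 S -2.6999999999999997 s 3.141592653589793
scene {'c': array([0.53076715, 0.31528219]), 'ear': np.float64(-2.4683830843552514), 'earr': np.float64(0.03575262097374891), 'n': 840, 'ne': 152, 'rms': np.float64(0.0011699057512686854), 'eartop': np.float64(0.29368815658466346), 'rim': np.float64(0.25658673909703067)}
side {'c': array([0.52688964, 0.31581518]), 'ear': np.float64(-2.519514718922677), 'earr': np.float64(0.04281957369229896), 'n': 824, 'ne': 191, 'rms': np.float64(0.0012962793127165471), 'eartop': np.float64(0.29378738613181177), 'rim': np.float64(0.2562941417590473)}
```

```bash
cat > s6.py <<'E'
from h import *
S=-2.7;s=np.pi;u=lambda t:np.array([np.cos(t),np.sin(t)])
d=T+.039*u(S);q=list(quat(S+s))
servo_line([*d,.115],q,rate=.1)
print("hit",servo_line([*d,.0912],q,rate=.04,contact_N=4),np.round(current_position(),4),np.round(current_force(),1))
move_gripper(.045)
servo_line([*d,.26],q,rate=.12)
move_ptp([.42,.12,.30],q)
r=measure("cup_medium",T,.004)
measure("cup_small",(.4864,.0759))
for n in ["scene","side"]: cv2.imwrite(f"pics/{n}6.png",cap(n)["image"])
print(current_clock())
E
python3 s6.py 2>&1|grep -v Warn
```

```text
return _methods._mean(a, axis=axis, dtype=dtype,
  ret = um.true_divide(
  return dict(c=c,ear=np.arctan2(v[1],v[0]),earr=np.hypot(*v),n=len(w),ne=len(e),rms=np.sqrt((f(c)**2).mean()),eartop=np.percentile(e[:,2],97) if len(e) else None,rim=np.percentile(rim[:,2],97))
  ret = ret.dtype.type(ret / rcount)
hit True [0.4932 0.2999 0.092 ] [ 0.1 -0.2  3.4]
cup_medium {'c': [0.5287, 0.3151], 'ear': -2.6212, 'earr': 0.0397, 'n': 1464, 'ne': 127, 'rms': 0.0013, 'eartop': 0.1205, 'rim': 0.09}
cup_small {'c': [0.4552, 0.0862], 'ear': -2.7748, 'earr': 0.029, 'n': 1018, 'ne': 144, 'rms': 0.0012, 'eartop': 0.1117, 'rim': 0.081}
47.6917
```

View pics/scene6.png

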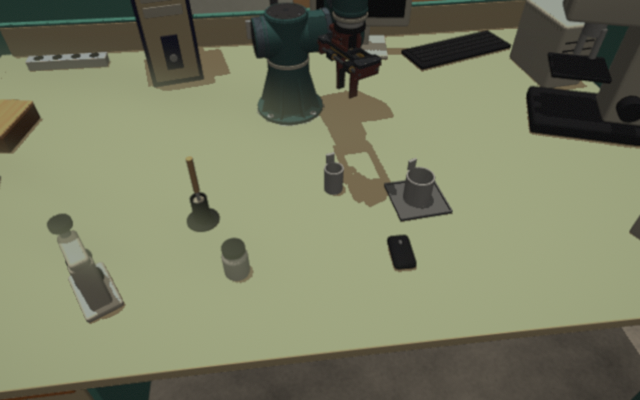

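The medium cup stands in the tray at (419,188) with its ear at (411,166). The small cup has been knocked to (334,178), about 3 cm from where it was, and the fit confirms that. I'll pick it up from the new pose and hold it above the medium cup to check the alignment.

```bash
cat > s7.py <<'E'
from h import *
S=-2.7+np.pi;u=lambda t:np.array([np.cos(t),np.sin(t)])
r=measure("cup_small",(.4552,.0862))
s=pick("cup_small",r["c"],r["ear"]-.04,S)
M=np.array([.5286,.316]);d=M+.028*u(S);q=list(quat(S+s))
move_ptp([*d,.26],q);sleep(.3)
print("S",S,"s",s,"t",current_clock(),np.round(current_position(),4))
for n in ["scene","side"]:
    c=cap(n);cv2.imwrite(f"pics/{n}7.png",c["image"]);Q=cloud(c)
    for nm,z in [("cup_small",.177),("cup_medium",.004)]:
        try:
            r=fitcup(nm,Q[(Q[:,2]>z+.02)&(Q[:,2]<z+.13)],M,z);print(n,nm,r["c"].round(4),r["ear"],r["n"],r["rms"],r["rim"])
        except Exception as e:print(n,e)
E
python3 s7.py 2>&1|grep -v Warn
```

```text
return _methods._mean(a, axis=axis, dtype=dtype,
  ret = um.true_divide(
cup_small {'c': [0.455, 0.0861], 'ear': -2.7765, 'earr': 0.0286, 'n': 1036, 'ne': 142, 'rms': 0.0012, 'eartop': 0.1113, 'rim': 0.0813}
s 0 j6 2.8357719323274573 0.01337111455789941
hit False
gap 0.007923860868148683 grip 29.99913901090622 [0.4286 0.0772 0.0831]
gap 0.007689583342982692 [-0.65770925  0.39536698 -1.85178923]
S 0.44159265358979294 s 0 t 58.075 [0.5539 0.3278 0.2601]
scene cup_small [0.5309 0.3106] 0.29095459324365586 445 0.001255422982650386 0.25781863535866056
scene cup_medium [0.5292 0.3153] -2.648559699269053 715 0.0012997425955040482 0.090060668377247
side cup_small [0.5274 0.3113] 0.26563219116692766 512 0.0013119606535743685 0.2575654913514494
side cup_medium [0.5267 0.3158] -2.5552357382654898 739 0.0012352203151755159 0.09060224237628073
```

The held small cup sits about (+1.2, −4.6) mm off the medium cup's axis in both views. I'll correct that, check again, and lower it only if it's aligned.

```bash
cat > s8.py <<'E'
from h import *
S=-2.7+np.pi;q=list(quat(S));M=np.array([.5286,.316])
p=np.array(current_position())[:2]+[-.0012,.0046]
servo_line([*p,.255],q,rate=.05);sleep(.3)
servo_line([*p,.24],q,rate=.05);sleep(.2)
o=[]
for n in ["scene","side"]:
    Q=cloud(cap(n));f=lambda nm,z:fitcup(nm,Q[(Q[:,2]>z+.02)&(Q[:,2]<z+.13)],M,z)["c"]
    o.append(f("cup_small",.157)-f("cup_medium",.004))
o=np.array(o);print("offset",o.round(4));m=o.mean(0)
if np.hypot(*m)<.004:
    p=p-m
    servo_line([*p,.20],q,rate=.06)
    h=servo_line([*p,.0963],q,rate=.04,contact_N=4)
    print("hit",h,np.round(current_position(),4),np.round(current_force(),1))
for n in ["scene","side"]: cv2.imwrite(f"pics/{n}8.png",cap(n)["image"])
E
python3 s8.py 2>&1|grep -v Warn
```

```text
offset [[ 0.0002  0.0018]
 [-0.0006  0.0006]]
hit True [0.553  0.3315 0.0971] [0.4 0.2 6.2]
```

Contact came at z = 0.0971, exactly the seated height (0.0831 + 0.014). Releasing now.

```bash
cat > s9.py <<'E'
from h import *
S=-2.7+np.pi;q=list(quat(S));p=np.array(current_position())
move_gripper(.03)
servo_line([p[0],p[1],.26],q,rate=.1)
move_ptp([.40,.10,.32],q);sleep(.3)
measure("cup_medium",T,.004);measure("cup_small",T,.014)
for n in ["scene","side"]:
    c=cap(n);cv2.imwrite(f"pics/{n}9.png",c["image"]);print(n,fitbrush(cloud(c),(.535,-.2845)))
    for k in ["mouse","jar"]:
        s=silhouettes(n,k)
        if s: print(k,np.percentile(cloud(c,s[0]["region"]),[3,50,97],axis=0).round(3).tolist())
i=cv2.imread("pics/side9.png")[110:290,200:440];j=cv2.imread("pics/scene9.png")[110:290,320:560]
cv2.imwrite("pics/fin.png",cv2.resize(np.hstack([i,j]),(800,300)))
print(current_clock())
E
python3 s9.py 2>&1|grep -v Warn
```

```text
cup_medium {'c': [0.5288, 0.3135], 'ear': 0.0366, 'earr': 0.0156, 'n': 1088, 'ne': 270, 'rms': 0.0028, 'eartop': 0.1245, 'rim': 0.0905}
cup_small {'c': [0.5287, 0.3055], 'ear': 0.5348, 'earr': 0.0215, 'n': 1074, 'ne': 223, 'rms': 0.0047, 'eartop': 0.1244, 'rim': 0.0952}
scene (array([ 0.53585739, -0.28453695,  0.00218173, -0.01666162]), 232, np.float64(0.0014838485833972175), np.float64(0.2096088947999688))
mouse [[0.682, 0.193, 0.013], [0.735, 0.218, 0.025], [0.776, 0.244, 0.029]]
jar [[0.706, -0.22, 0.006], [0.747, -0.192, 0.07], [0.758, -0.164, 0.097]]
side (array([ 0.53438987, -0.28382677,  0.00122902,  0.00383381]), 629, np.float64(0.0007745568249829006), np.float64(0.20986947902038117))
mouse [[0.674, 0.191, 0.006], [0.72, 0.202, 0.024], [0.765, 0.24, 0.029]]
jar [[0.693, -0.224, 0.007], [0.716, -0.214, 0.067], [0.748, -0.174, 0.096]]
67.125
```

View pics/fin.png

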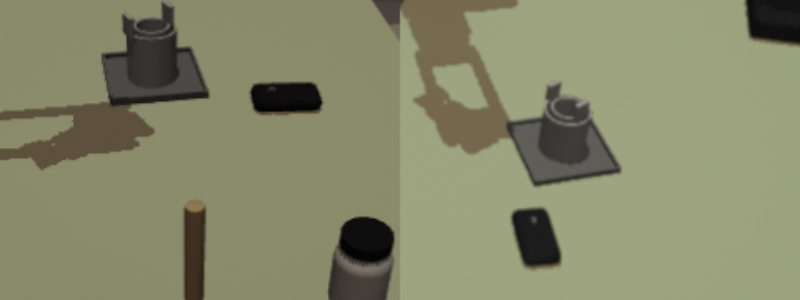

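The picture shows the small cup fully nested in the medium one in the middle of the tray. Its rim reads 95 mm and its ear top 124.5 mm, which match a seated cup. The brush is in its stand, and the mouse and jar haven't moved.

```bash
python3 -c "from bench import *; print(close_job())"
```

```text
the job is handed in; nothing more can be done
None
```

I scrubbed the medium and small cups (the large one was absent), stood the brush back in its stand, nested the cups in the middle of the tray, and handed the job in; my last measurements matched the goal, but no verdict came back.

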